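Swap the battery pack in the portable balance

ROBOT

A 6-joint arm with a two-finger parallel gripper is mounted at the origin on the work surface. World frame = base frame: x ahead of the robot, y to its left, z up, the work surface at z = 0. Lengths are in mm, angles in degrees, forces in N, time in s.
With the tool pointing down it reaches from about 325 to 850 mm from the base axis. Payload 15.5 kg.
Tool frame: the origin (TCP) lies on the centre line of the jaws, within the pads' length; the fingertips stand 8 mm ahead of it and the grasp point (between the pads) lies 11 mm behind it; z points along the fingers, y is the line along which they close (so a half turn about z gives the same grasp; the last joint's range is limited). The gripper opens to 91 mm and grips with 3 to 60 N. Pads are 32 mm wide; open, the fingers measure 118 mm over their backs; the gripper's body (76 mm by 178 mm) begins 60 mm behind the grasp point.
Start: joints at [-5.472, 28.281, 77.091, -0, 74.628, -5.472], TCP at [625.001, 0.003, 221.915] pointing down, gripper open.
Joint ranges: [-166.48, 166.48], [-47.26, 123.95], [12.59, 153.08], [-70.14, 250.14], [6.76, 159.57], [-176.63, 176.63]. Speed limits (degrees/s): [108.29, 108.29, 147.25, 172.46, 172.46, 172.46].

INTERFACE

Orientations are given as [roll, pitch, yaw] about the fixed x, y, z axes, in that order (R = Rz(yaw) Ry(pitch) Rx(roll)).
In Python, from workcell import status, cams, r gives the robot as it stands.
- The arm moves only by the tool send_rows, never from a script. Its argument "targets" is a list of rows, each an object of numbers: "tx", "ty", "tz": the shift along the tool's x, y, z in cm; "roll": the turn about the tool's z in degrees. A call has 1 to 20 rows; each row is the pose to reach, as a shift and turn from the pose commanded when the call began, along the tool's axes at that moment; what a row does not reach only later rows make up. A row lasts 1/8 s, in which the tool goes at most 62.5 mm and 10.7 degrees, less where a joint would pass 70% of its speed; a pose out of reach is approached as far as the arm can. A call with a gripper value outside its range is refused whole. "gripper" is the closure, from -1 (fully open) to 1 (shut), so that 0 is half open, set as the call begins (left out, the last holds). The fingers move at their own pace and stop on an object; "newtons" is the grip in N (left out, the last holds). Time passes only in rows, so rows that repeat a pose let the fingers close. It gives the time, the measured TCP pose, the force, the opening and the grip force at its end, in the units of the state.
- status.observe(): the state, without advancing time (a new reading comes with each control period).
- cams.grab_frame(name): name is "scene" or "side" or "wrist"; returns a dict with "img" (480x640x3 uint8, blue, green, red), "fx", "fy", "cx", "cy" (pixels), "R" (3x3) and "t" (3): a world point X has camera coordinates R X + t. Camera axes: x right, y down, z forward; pixel columns grow to the right and rows downward; lengths in mm; the calibration is good to about 2 mm. The wrist camera is an equidistant fisheye: a pixel r from the principal point sees the ray r / f radians off the axis. A picture is of the moment at which its call begins. There is no depth.
- r.close_job(): hands the job in; it is judged then, once.
The state is a dict: "time_s": time; "joint_pos": joint angles; "dq": joint speeds; "effort": joint torques, N m; "eef_pos": TCP position; "orientation": TCP orientation; "contact_force": force on the tool from outside, world axes, zero at the start; "moment": the same for the moment, N m; "width": opening from 0.0 (shut) to 1.0 (fully open); "grasp_force": force on a finger pad.
Only numpy, scipy, OpenCV 4.12 (cv2) and the standard library are available. Lean on these libraries where they do the work, as an engineer would, in place of code of your own. Each camera call takes 0.05 s, during which the arm holds its last target. There are 200 camera calls.

TASK

The portable balance's battery is flat: press the orange-capped pack to release its push-push catch, lift it out and stand it in the charger's free well, then put the charged green-capped pack from the charger into the balance's battery bay and press it home until the catch locks it and it stays down. Press by feel, with less than 25 N, don't jam or drop the packs, keep off the weighing pan, leave the things standing round about where they are, and finish with the flat pack standing in the charger and the charged one locked in the balance.

Things in the scene. Friction and masses are not known exactly. Their poses are not given: they have to be found in the camera images.
- balance: low portable laboratory balance, white with a blue foot, fixed, 240 (x) x 270 (y) mm; origin at the centre of its underside, z up; its display console slopes down towards its -x. The flat rear deck, 95 mm high, spans x = -40 to 120, y = -135 to 135 mm in its frame; it carries the weighing pan (towards -y) and the battery bay (towards +y).
- bay_mouth (a point): centre of the battery bay's mouth, level with the deck (95 mm above the bench), axes of the balance. The bay is a vertical shaft 30.8 mm (x) by 48.8 mm (y) with a 4 mm 45-degree bevel round its mouth; a pack stands in it with its 28 mm along x. Released, the pack's top stands 28 mm above the deck, free to lift out; locked, 5 to 9 mm above it, held down by two hooks.
- carriage: the bay's sprung carriage, a dark plate on which the pack stands; origin at the centre of its top: 48 mm below the deck when up (released), 67 to 71 mm below it when locked. To lock: press a raised pack down to about 3 mm below its locked height, and let go. To release: press a locked pack down about 3 mm, let go, and it rises by itself (allow 0.5 s). Every full press changes the state.
- catch (a point): the hidden push-push catch (heart-shaped cam) inside the housing, 28 mm behind the bay (+x), for information. Its working depth differs by 3 to 4 mm between balances and ends at a firm stop about 0.5 mm past the changeover, so go by feel: the push is about 3 N at first, rising to 8 to 12 N; then it climbs steeply at the stop. 13 to 20 N is a full press; over 25 N harms the carriage.
- pan: steel weighing pan, 128 mm disc, 12 mm high, standing on the balance's deck with a white sample disc on it; origin at the centre of its underside, 135 mm from the bay centre towards the balance's -y. Delicate: not to be pressed (2 N at most).
- pack_old: the flat battery pack: upright dark block with an orange cap, 28 (x) x 46 (y) x 76 (z) mm, about 0.15 kg, locked down in the bay at the start; origin at the centre of its underside, z up. Grip it across its 28 mm side, along its x. From 12 to 22 mm above its underside the two y faces are grooved for the hooks. It fits either way round.
- pack_old_top (a point): centre of the flat pack's top face, 76 mm above its origin, axes of the pack
- pack_new: the charged battery pack: the same pack with a green cap, standing in the charger at the start; origin at the centre of its underside, z up
- pack_new_top (a point): centre of the charged pack's top face, 76 mm above its origin, axes of the pack
- charger: grey two-well battery charger, fixed to the bench, 110 (x) x 170 (y) x 36 (z) mm; origin at the centre of its underside; the wells lie side by side along its y, 84 mm apart
- well_free (a point): centre of the floor of the charger's free well (12 mm above the bench, 24 mm below the charger's top; well 33 mm along x by 51 mm along y, with a 4 mm 45-degree bevel round its mouth), axes of the charger; a pack standing in it has its origin here
- well_full (a point): the same point of the other well, where the charged pack stands at the start
- cal_weight: brass calibration weight with a knob, 30 mm across, 50 mm high, loose bystander; origin at the centre of its underside
- disc_jar: amber jar of sample discs with a white lid, 58 mm across, 55 mm high, loose bystander; origin at the centre of its underside
- forceps: steel forceps, 135 mm long, 7 mm high, lying on the bench, loose bystander; origin near its middle on the underside, long axis x
Things that resemble listed ones, but are neither listed nor needed, are in the scene too. Leave any purple look-alike of the pack_old alone.

How it is judged (in metres and radians):
On the way, in this order (a step that is already met when the one before it is completed fails the run):
1. the flat pack has been pressed and its catch released: it has risen to more than 22 mm above the deck (z of pack_old_top in the frame of bay_mouth above 0.022 m), for 0.2 s.
2. the flat pack stands upright on the floor of the charger's free well (distance between pack_old and well_free below 0.008 m and angle between pack_old's own z axis and vertical below 0.12 rad), for 0.2 s.
At the end, for the whole second after the job is handed in: Charged pack upright in the bay (within 5 mm of its centre, tilt under 0.08 rad), locked so that its top stays less than 12 mm above the deck with nothing pressing it; flat pack upright (tilt under 0.12 rad) with its origin within 8 mm of the free well's floor centre; both at rest (under 0.02 m/s) (all of step 2 and z of pack_new_top in the frame of bay_mouth between 0 and 0.012 m and horizontal distance between pack_new_top and bay_mouth below 0.005 m and angle between pack_new's own z axis and vertical below 0.08 rad and linear speed of each of pack_new, pack_old below 0.02 m/s); the robot touches nothing.
It fails at once if a pack that is down in the bay (top less than 15 mm above the deck) is pressed on the carriage with more than 25 N ((contact force between pack_old and carriage above 25 N and z of pack_old_top in the frame of bay_mouth below 0.015 m) or (contact force between pack_new and carriage above 25 N and z of pack_new_top in the frame of bay_mouth below 0.015 m)).
It fails at once if a pack is jammed, rammed or dropped: more than 80 N in all between a pack and the balance, or a pack and the charger (contact force between any of pack_old, pack_new and balance above 80 N or contact force between any of pack_old, pack_new and charger above 80 N).
It fails at once if the weighing pan is pressed with more than 2 N (contact force between anything else and pan above 2 N).
It fails at once if a bystander (weight, jar, forceps) is moved more than 20 mm (distance of any of cal_weight, disc_jar, forceps from where it was at the start of the episode above 0.02 m).
It also fails if it takes over 72 s, if anything falls off the work surface, if the arm or the gripper's body presses on something with over 40 N, if the wrist force passes 120 N, or if a joint passes its speed limit or range.

## Working session

There is one attempt and no reset: what is moved stays moved. The work goes in short steps, Python scripts to look and compute and a tool call to move; the robot and the scene stay as the last step left them, time stands still between calls to the robot, and variables do not carry over. Pictures are saved under pics/ and viewed, at most 10 in all, crops included, and the job is handed in when it is done.

Besides the shell and the picture viewer there is one more tool, called after "Call:" as a command line: name --argument value ..., lists and objects as JSON in quotes. send_rows: Moves the arm, as the interface text tells. Its arguments: {"type":"object","properties":{"targets":{"type":"array"},"gripper":{"type":"number"},"newtons":{"type":"number"}},"required":["targets"]}

```bash
mkdir -p pics; ls
cat > h.py <<'E'
import numpy as np, cv2
from workcell import status, cams, r
def ray(f,u,v):
    R=np.array(f["R"]);t=np.array(f["t"]).ravel()
    return -R.T@t, R.T@np.array([(u-f["cx"])/f["fx"],(v-f["cy"])/f["fy"],1.])
def wray(f,u,v):
    R=np.array(f["R"]);t=np.array(f["t"]).ravel()
    a=np.array([(u-f["cx"])/f["fx"],(v-f["cy"])/f["fy"]]);th=np.hypot(*a)
    d=np.r_[a/max(th,1e-9)*np.sin(th),np.cos(th)]
    return -R.T@t,R.T@d
def onz(f,u,v,z,w=False):
    c,d=(wray if w else ray)(f,u,v); return c+d*(z-c[2])/d[2]
def st():
    s=status.observe(); print({k:np.round(s[k],2).tolist() for k in ("time_s","joint_pos","eef_pos","orientation","contact_force","width","grasp_force")})
E
python3 - <<'E'
from h import *
st()
for n in ("scene","side","wrist"):
    f=cams.grab_frame(n); cv2.imwrite(f"pics/{n}0.png",f["img"]); print(n,f["fx"],f["cx"],f["cy"],np.round(-np.array(f["R"]).T@np.array(f["t"]).ravel()),np.round(f["R"],2).tolist())
E
```

```text
pics
{'time_s': 0.0, 'joint_pos': [-5.47, 28.32, 77.13, 0.0, 74.63, -5.47], 'eef_pos': [624.64, 0.05, 221.33], 'orientation': [-179.93, -0.01, 90.0], 'contact_force': [-0.91, -0.19, -0.49], 'width': 1.01, 'grasp_force': 0.0}
scene 550.8700875775336 327.65556321686444 242.07065046397292 [1033.   26.  855.] [[-0.05, 1.0, -0.0], [0.84, 0.04, -0.54], [-0.54, -0.03, -0.84]]
side 612.8450487236834 315.8969363939962 243.31025225596252 [ 304.  778. 1071.] [[-0.97, -0.25, -0.01], [-0.19, 0.74, -0.64], [0.17, -0.62, -0.77]]
wrist 371.64829954431775 319.2363338937439 242.65886660258172 [624.  81. 384.] [[1.0, -0.0, -0.0], [-0.0, -0.96, 0.29], [-0.0, -0.29, -0.96]]
```

View pics/scene0.png

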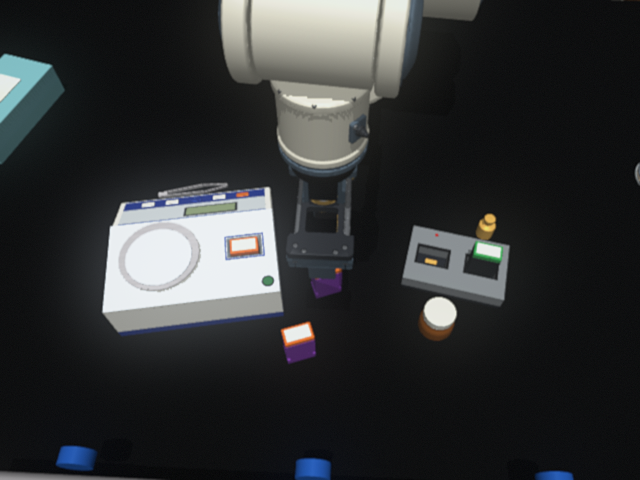

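View pics/wrist0.png

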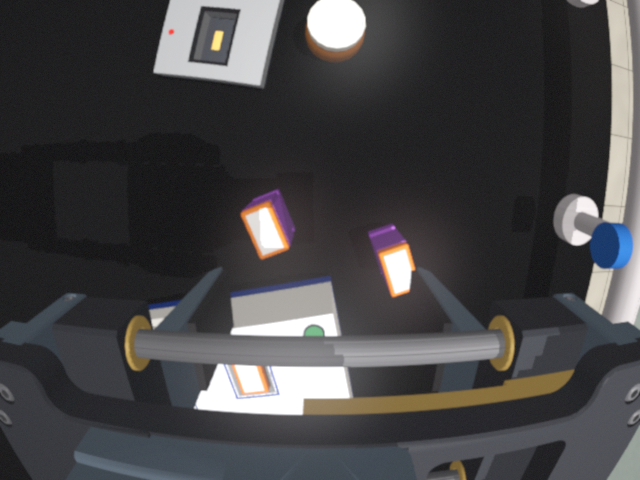

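The scene view shows the balance at left, with the orange cap of its pack at about (244,245) and the pan at (160,256). The charger is at right: free well at (432,256), green cap at (488,250), jar at (438,318), weight at (487,225). There are two purple decoys, at (326,285) and (298,342).

```bash
cat > m.py <<'E'
from h import *
def caps(n,plane):
    f=cams.grab_frame(n); im=f["img"]; hsv=cv2.cvtColor(im,cv2.COLOR_BGR2HSV); w=n=="wrist"
    for col,lo,hi,z in (("orange",(4,150,120),(18,255,255),plane[0]),("green",(50,120,60),(80,255,255),plane[1]),("greywell",(90,0,90),(135,60,190),36)):
        m=cv2.inRange(hsv,lo,hi)
        if col=="greywell" : continue
        cs,_=cv2.findContours(m,cv2.RETR_EXTERNAL,cv2.CHAIN_APPROX_NONE)
        for c in cs:
            if cv2.contourArea(cv2.convexHull(c))<60: continue
            P=np.array([onz(f,*p,z,w)[:2] for p in c[:,0].astype(float)]).astype(np.float32)
            (x,y),(a,b),ang=cv2.minAreaRect(P)
            if a<b: a,b,ang=b,a,ang+90
            print(n,col,c[:,0].mean(0).round(),"xy",round(x,1),round(y,1),"size",round(a),round(b),"long axis",round((ang)%180,1))
    return f
E
python3 - <<'E'
from m import *
for n in ("scene","side"): f=caps(n,(102,88))
cv2.imwrite("pics/c.png",np.hstack([cv2.resize(cv2.imread("pics/scene0.png")[210:320,390:520],None,fx=3,fy=3),cv2.resize(cv2.imread("pics/scene0.png")[210:320,200:330],None,fx=3,fy=3)]))
E
```

```text
scene orange [297. 333.] xy 710.5 -34.4 size 45 29 long axis 109.9
scene orange [244. 248.] xy 561.6 -133.7 size 44 27 long axis 99.6
scene green [487. 255.] xy 547.0 263.5 size 46 30 long axis 76.9
side orange [232. 335.] xy 615.1 247.2 size 41 15 long axis 2.0
side orange [290. 249.] xy 567.4 24.5 size 48 28 long axis 111.3
side orange [242. 225.] xy 684.3 -12.7 size 52 26 long axis 108.7
side orange [316. 200.] xy 554.8 -127.9 size 46 26 long axis 104.4
side green [269. 362.] xy 531.4 274.1 size 50 28 long axis 48.1
side green [310.  82.] xy 684.9 -570.5 size 205 110 long axis 168.5
```

View pics/side0.png

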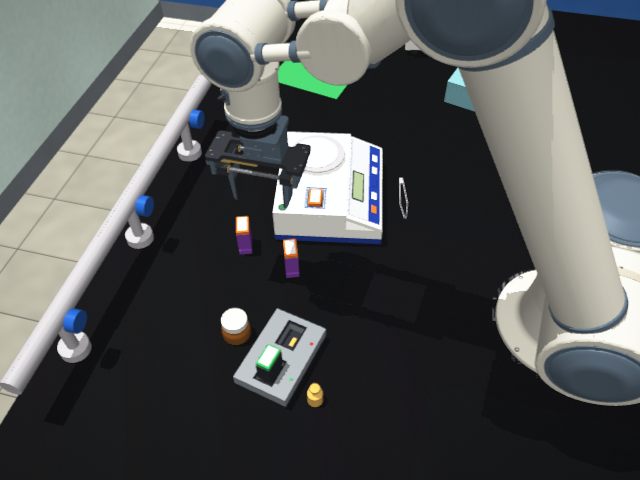

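View pics/c.png

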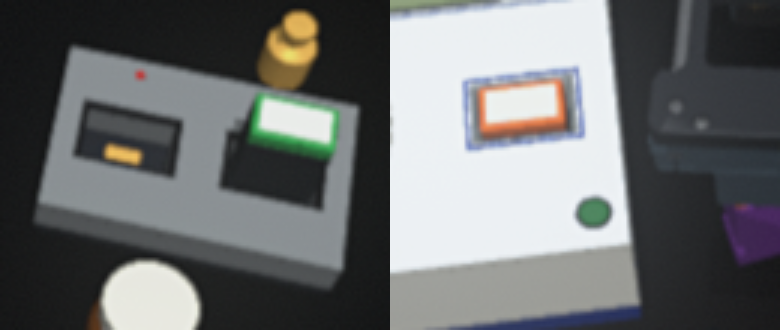

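The side view confirms the layout. The crops show the bay rim, the locked orange pack, and the free well at left with its gold contact visible. Next I move over the bay for a wrist look.

Call:
send_rows --targets '[{"tx": -3.5, "ty": -1.6, "roll": -2}, {"tx": -7, "ty": -3.2, "roll": -4}, {"tx": -10, "ty": -4.8, "roll": -6}, {"tx": -13.1, "ty": -6.2, "roll": -8}, {"tx": -13.1, "ty": -6.2, "roll": -8}, {"tx": -13.1, "ty": -6.2, "roll": -8}]'

```text
schema error: expected keys tx, ty, tz, roll
```

Run:
```python
from m import *
st()
f=caps("wrist",(102,88)); cv2.imwrite("pics/w1.png",f["img"])
```

```text
{'time_s': 0.25, 'joint_pos': [-5.47, 28.3, 77.1, -0.0, 74.63, -5.47], 'eef_pos': [624.87, 0.01, 221.68], 'orientation': [-179.97, -0.0, 90.0], 'contact_force': [0.79, -0.37, 0.18], 'width': 1.0, 'grasp_force': 0.0}
wrist orange [395. 267.] xy 690.0 -26.8 size 43 26 long axis 109.0
wrist orange [264. 230.] xy 580.7 6.8 size 42 26 long axis 111.4
```

View pics/w1.png

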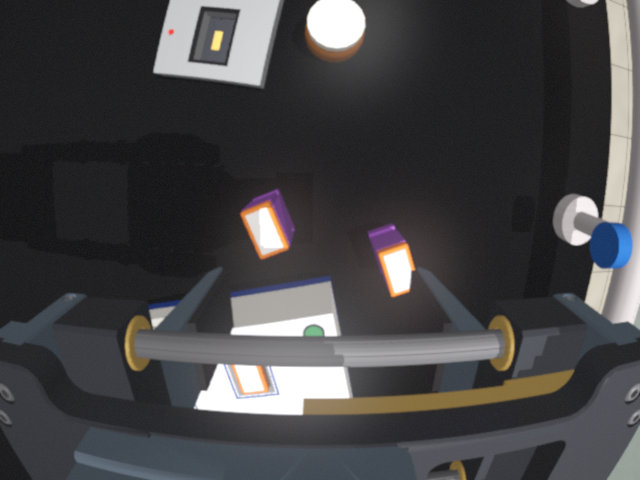

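The move was refused because every row needs all four keys, so this picture is unchanged. I'm resending it.

Call:
send_rows --targets '[{"tx": -3.5, "ty": -1.6, "tz": 0, "roll": -2}, {"tx": -7, "ty": -3.2, "tz": 0, "roll": -4}, {"tx": -10, "ty": -4.8, "tz": 0, "roll": -6}, {"tx": -13.1, "ty": -6.2, "tz": 0, "roll": -8}, {"tx": -13.1, "ty": -6.2, "tz": 0, "roll": -8}, {"tx": -13.1, "ty": -6.2, "tz": 0, "roll": -8}]' --gripper 1 --newtons 10

```text
time_s: 1.05
eef_pos: [563.2, -130.7, 221.9]
orientation: [180.0, -0.0, 98.0]
contact_force: [-0.4, 0.4, 0.1]
width: 0.374
grasp_force: 0.0
```

Run:
```python
from m import *
st()
f=caps("wrist",(102,88)); cv2.imwrite("pics/w2.png",f["img"])
```

```text
{'time_s': 1.05, 'joint_pos': [-18.99, 24.49, 83.89, 0.01, 71.62, -26.96], 'eef_pos': [563.16, -130.72, 221.94], 'orientation': [179.99, -0.01, 97.96], 'contact_force': [-0.39, 0.4, 0.13], 'width': 0.37, 'grasp_force': 0.0}
wrist orange [174. 238.] xy 442.3 -146.3 size 19 8 long axis 101.5
wrist orange [307. 235.] xy 555.8 -134.1 size 45 25 long axis 98.2
wrist orange [484. 150.] xy 683.6 -38.9 size 42 26 long axis 109.5
wrist orange [358.  81.] xy 574.2 -4.9 size 42 26 long axis 111.1
```

View pics/w2.png

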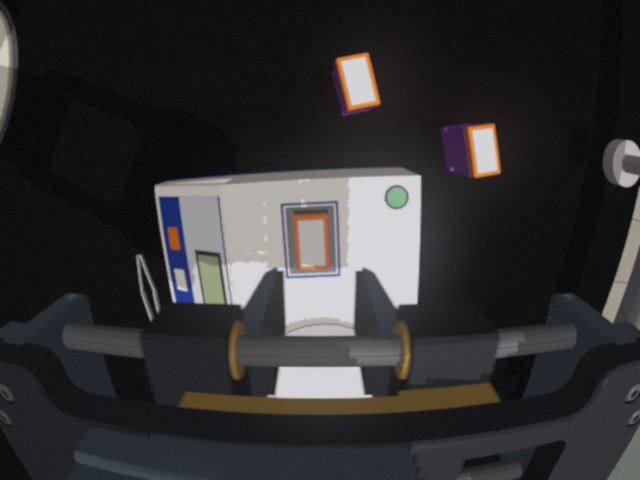

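The wrist view has the bay rim centred near (311,240), with the locked orange pack inside it. I check the rim against the cap.

Run:
```python
from m import *
f=cams.grab_frame("wrist"); hsv=cv2.cvtColor(f["img"],cv2.COLOR_BGR2HSV)
m=cv2.inRange(hsv,(100,100,50),(130,255,255)); m[:, :270]=0; m[:195]=0; m[300:]=0; m[:,350:]=0
c=cv2.findNonZero(m)[:,0].astype(float)
P=np.array([onz(f,*p,95,True)[:2] for p in c]).astype(np.float32); print(cv2.minAreaRect(P))
f=cams.grab_frame("side");hsv=cv2.cvtColor(f["img"],cv2.COLOR_BGR2HSV)
for n,w in (("side",0),):
  m=cv2.inRange(hsv,(100,80,50),(130,255,255)); m[:,:300]=0;m[:,333:]=0;m[:180]=0;m[215:]=0
  c=cv2.findNonZero(m)[:,0].astype(float)
  P=np.array([onz(f,*p,95)[:2] for p in c]).astype(np.float32); print(len(c),cv2.minAreaRect(P))
f=cams.grab_frame("scene");hsv=cv2.cvtColor(f["img"],cv2.COLOR_BGR2HSV)
m=cv2.inRange(hsv,(100,60,50),(130,255,255)); m[:,:215]=0;m[:,272:]=0;m[:228]=0;m[266:]=0
c=cv2.findNonZero(m)[:,0].astype(float)
P=np.array([onz(f,*p,95)[:2] for p in c]).astype(np.float32); print(len(c),cv2.minAreaRect(P))
```

```text
((556.5924682617188, -135.05325317382812), (1.1971430778503418, 74.75546264648438), 44.7362174987793)
14 ((556.4396362304688, -135.45753479003906), (40.551910400390625, 61.870582580566406), 11.155085563659668)
29 ((558.8589477539062, -133.98187255859375), (44.52366638183594, 62.12124252319336), 8.58439826965332)
```

Call:
send_rows --targets '[{"tx": -0.3, "ty": -0.7, "tz": 4, "roll": 0}, {"tx": -0.3, "ty": -0.7, "tz": 8, "roll": 0}, {"tx": -0.3, "ty": -0.7, "tz": 9.5, "roll": 0}, {"tx": -0.3, "ty": -0.7, "tz": 10.2, "roll": 0}, {"tx": -0.3, "ty": -0.7, "tz": 10.4, "roll": 0}, {"tx": -0.3, "ty": -0.7, "tz": 10.5, "roll": 0}, {"tx": -0.3, "ty": -0.7, "tz": 10.5, "roll": 0}]' --gripper 1

```text
time_s: 2.12
eef_pos: [556.8, -135.1, 117.6]
orientation: [179.9, 0.0, 98.0]
contact_force: [-0.1, 0.3, 0.3]
width: 0.004
grasp_force: 0.0
```

Call:
send_rows --targets '[{"tx": 0, "ty": 0, "tz": 0.1, "roll": 0}, {"tx": 0, "ty": 0, "tz": 0.2, "roll": 0}, {"tx": 0, "ty": 0, "tz": 0.3, "roll": 0}, {"tx": 0, "ty": 0, "tz": 0.3, "roll": 0}]'

```text
time_s: 2.62
eef_pos: [556.4, -134.9, 113.8]
orientation: [-180.0, -0.0, 98.0]
contact_force: [0.7, -0.2, -0.4]
width: 0.004
grasp_force: 0.0
```

Call:
send_rows --targets '[{"tx": 0, "ty": 0, "tz": 0.1, "roll": 0}, {"tx": 0, "ty": 0, "tz": 0.2, "roll": 0}, {"tx": 0, "ty": 0, "tz": 0.2, "roll": 0}]'

```text
time_s: 3.0
eef_pos: [556.5, -134.9, 111.8]
orientation: [-180.0, -0.0, 98.0]
contact_force: [1.1, 0.3, -0.0]
width: 0.004
grasp_force: 0.0
```

Call:
send_rows --targets '[{"tx": 0, "ty": 0, "tz": 0.1, "roll": 0}, {"tx": 0, "ty": 0, "tz": 0.2, "roll": 0}, {"tx": 0, "ty": 0, "tz": 0.2, "roll": 0}]'

```text
time_s: 3.38
eef_pos: [556.5, -134.9, 109.8]
orientation: [-180.0, -0.0, 98.0]
contact_force: [-0.1, -0.2, 0.1]
width: 0.008
grasp_force: 0.0
```

Call:
send_rows --targets '[{"tx": 0, "ty": 0, "tz": 0.1, "roll": 0}, {"tx": 0, "ty": 0, "tz": 0.1, "roll": 0}]'

```text
time_s: 3.62
eef_pos: [556.5, -134.9, 109.0]
orientation: [180.0, -0.0, 98.0]
contact_force: [-0.3, 0.6, 2.7]
width: 0.008
grasp_force: 1.2
```

Call:
send_rows --targets '[{"tx": 0, "ty": 0, "tz": 0.1, "roll": 0}, {"tx": 0, "ty": 0, "tz": 0.1, "roll": 0}]'

```text
time_s: 3.88
eef_pos: [556.6, -135.0, 108.2]
orientation: [180.0, 0.0, 98.0]
contact_force: [-1.4, 0.6, 7.2]
width: 0.007
grasp_force: 3.4
```

Call:
send_rows --targets '[{"tx": 0, "ty": 0, "tz": 0.1, "roll": 0}, {"tx": 0, "ty": 0, "tz": 0.1, "roll": 0}]'

```text
time_s: 4.12
eef_pos: [556.6, -135.0, 107.2]
orientation: [180.0, 0.0, 98.0]
contact_force: [-1.5, 1.0, 7.3]
width: 0.007
grasp_force: 3.6
```

Call:
send_rows --targets '[{"tx": 0, "ty": 0, "tz": 0.05, "roll": 0}, {"tx": 0, "ty": 0, "tz": 0.05, "roll": 0}]'

```text
time_s: 4.38
eef_pos: [556.6, -135.0, 106.7]
orientation: [180.0, 0.0, 98.0]
contact_force: [-2.1, 0.7, 8.0]
width: 0.009
grasp_force: 3.6
```

Call:
send_rows --targets '[{"tx": 0, "ty": 0, "tz": 0.05, "roll": 0}, {"tx": 0, "ty": 0, "tz": 0.05, "roll": 0}]'

```text
time_s: 4.62
eef_pos: [556.6, -135.0, 106.2]
orientation: [180.0, 0.0, 98.0]
contact_force: [-2.3, 0.7, 6.1]
width: 0.006
grasp_force: 3.3
```

Call:
send_rows --targets '[{"tx": 0, "ty": 0, "tz": 0.05, "roll": 0}, {"tx": 0, "ty": 0, "tz": 0.05, "roll": 0}]'

```text
time_s: 4.88
eef_pos: [556.6, -135.0, 105.8]
orientation: [180.0, 0.0, 98.0]
contact_force: [-1.9, 0.8, 8.0]
width: 0.004
grasp_force: 4.1
```

Call:
send_rows --targets '[{"tx": 0, "ty": 0, "tz": 0.04, "roll": 0}, {"tx": 0, "ty": 0, "tz": 0.04, "roll": 0}]'

```text
time_s: 5.12
eef_pos: [556.6, -135.0, 105.4]
orientation: [180.0, 0.0, 98.0]
contact_force: [-1.3, 0.5, 9.0]
width: 0.003
grasp_force: 4.7
```

Call:
send_rows --targets '[{"tx": 0, "ty": 0, "tz": 0.03, "roll": 0}, {"tx": 0, "ty": 0, "tz": 0.03, "roll": 0}]'

```text
time_s: 5.38
eef_pos: [556.7, -135.0, 105.3]
orientation: [180.0, 0.0, 98.0]
contact_force: [-2.3, 1.4, 10.9]
width: 0.004
grasp_force: 5.8
```

Call:
send_rows --targets '[{"tx": 0, "ty": 0, "tz": 0.03, "roll": 0}, {"tx": 0, "ty": 0, "tz": 0.03, "roll": 0}]'

```text
time_s: 5.62
eef_pos: [556.8, -135.0, 105.2]
orientation: [179.9, 0.0, 98.0]
contact_force: [-2.6, 2.1, 14.0]
width: 0.004
grasp_force: 6.9
```

Call:
send_rows --targets '[{"tx": 0, "ty": 0, "tz": 0.02, "roll": 0}, {"tx": 0, "ty": 0, "tz": 0.02, "roll": 0}]'

```text
time_s: 5.88
eef_pos: [556.8, -135.0, 105.0]
orientation: [179.9, 0.0, 98.0]
contact_force: [-2.3, 1.3, 15.0]
width: 0.009
grasp_force: 7.7
```

15 N is reached and it has stiffened, so that is a full press. I back off upwards and open the gripper.

Call:
send_rows --targets '[{"tx": 0, "ty": 0, "tz": -1, "roll": 0}, {"tx": 0, "ty": 0, "tz": -3, "roll": 0}, {"tx": 0, "ty": 0, "tz": -6, "roll": 0}, {"tx": 0, "ty": 0, "tz": -10, "roll": 0}, {"tx": 0, "ty": 0, "tz": -11, "roll": 0}, {"tx": 0, "ty": 0, "tz": -11, "roll": 0}]'

```text
time_s: 6.62
eef_pos: [556.6, -135.0, 214.5]
orientation: [179.9, 0.0, 98.0]
contact_force: [-1.4, 0.0, -1.2]
width: 0.005
grasp_force: 0.0
```

Call:
send_rows --targets '[{"tx": 0, "ty": 0, "tz": 0, "roll": 0}, {"tx": 0, "ty": 0, "tz": 0, "roll": 0}, {"tx": 0, "ty": 0, "tz": 0, "roll": 0}]' --gripper -0.3

```text
time_s: 7.0
eef_pos: [556.3, -134.8, 213.6]
orientation: [-179.9, -0.0, 98.0]
contact_force: [0.5, -0.2, 0.4]
width: 0.302
grasp_force: 0.0
```

Run:
```python
from m import *
st()
f=caps("wrist",(123,88)); cv2.imwrite("pics/w3.png",f["img"])
caps("scene",(123,88))
```

```text
{'time_s': 7.0, 'joint_pos': [-19.6, 24.55, 85.26, -0.0, 70.25, -27.6], 'eef_pos': [556.28, -134.84, 213.59], 'orientation': [-179.95, -0.03, 98.0], 'contact_force': [0.49, -0.18, 0.4], 'width': 0.3, 'grasp_force': 0.0}
wrist orange [178. 237.] xy 449.7 -139.8 size 17 8 long axis 100.4
wrist orange [318. 241.] xy 556.1 -133.9 size 44 26 long axis 100.9
wrist orange [495. 148.] xy 672.1 -40.5 size 39 24 long axis 109.5
wrist orange [368.  76.] xy 571.3 -9.3 size 39 24 long axis 111.0
scene orange [297. 334.] xy 719.4 -32.8 size 44 28 long axis 109.9
scene orange [326. 268.] xy 607.2 2.0 size 44 29 long axis 110.8
scene green [487. 255.] xy 546.9 263.4 size 46 30 long axis 76.9
```

The pack has risen: its cap size fits z=123. I descend and grip.

Call:
send_rows --targets '[{"tx": 0, "ty": 0, "tz": 0, "roll": 0}, {"tx": 0, "ty": 0, "tz": 4, "roll": 0}, {"tx": 0, "ty": 0, "tz": 8, "roll": 0}, {"tx": 0, "ty": 0, "tz": 9.8, "roll": 0}, {"tx": 0, "ty": 0, "tz": 10.5, "roll": 0}, {"tx": 0, "ty": 0, "tz": 10.5, "roll": 0}]' --gripper -0.3

```text
time_s: 7.85
eef_pos: [556.6, -135.0, 109.4]
orientation: [180.0, 0.0, 98.0]
contact_force: [-0.5, 1.5, 0.6]
width: 0.649
grasp_force: 0.0
```

Call:
send_rows --targets '[{"tx": 0, "ty": 0, "tz": 0, "roll": 0}, {"tx": 0, "ty": 0, "tz": 0, "roll": 0}, {"tx": 0, "ty": 0, "tz": 0, "roll": 0}, {"tx": 0, "ty": 0, "tz": 0, "roll": 0}, {"tx": 0, "ty": 0, "tz": 0, "roll": 0}]' --gripper 1 --newtons 25

```text
time_s: 8.48
eef_pos: [556.6, -135.0, 109.4]
orientation: [180.0, 0.0, 98.0]
contact_force: [0.7, 0.2, 3.3]
width: 0.307
grasp_force: 25.0
```

Call:
send_rows --targets '[{"tx": 0, "ty": 0, "tz": -0.5, "roll": 0}, {"tx": 0, "ty": 0, "tz": -2, "roll": 0}, {"tx": 0, "ty": 0, "tz": -5, "roll": 0}, {"tx": 0, "ty": 0, "tz": -8, "roll": 0}, {"tx": 0, "ty": 0, "tz": -11, "roll": 0}, {"tx": 1, "ty": 0.5, "tz": -11, "roll": 0}, {"tx": 4, "ty": 1, "tz": -11, "roll": 4}, {"tx": 8, "ty": 1.5, "tz": -11, "roll": 8}, {"tx": 12, "ty": 2, "tz": -11, "roll": 12}, {"tx": 16, "ty": 3, "tz": -11, "roll": 16}, {"tx": 20, "ty": 4, "tz": -11, "roll": 20}, {"tx": 23, "ty": 4.2, "tz": -11, "roll": 21}, {"tx": 23, "ty": 4.2, "tz": -11, "roll": 21}, {"tx": 23, "ty": 4.2, "tz": -11, "roll": 21}]'

```text
time_s: 10.22
eef_pos: [565.6, 98.6, 218.7]
orientation: [-179.9, 0.0, 77.0]
contact_force: [0.0, -0.4, -0.9]
width: 0.306
grasp_force: 25.0
```

Run:
```python
from m import *
st()
f=caps("wrist",(123,88)); cv2.imwrite("pics/w4.png",f["img"])
f=caps("scene",(123,88)); cv2.imwrite("pics/s4.png",f["img"])
```

```text
{'time_s': 10.22, 'joint_pos': [3.94, 24.39, 84.63, -0.01, 71.04, 16.91], 'eef_pos': [565.59, 98.59, 218.71], 'orientation': [-179.94, 0.03, 77.04], 'contact_force': [0.04, -0.37, -0.92], 'width': 0.31, 'grasp_force': 24.99}
wrist orange [481. 316.] xy 682.4 6.4 size 29 11 long axis 111.2
wrist orange [319. 296.] xy 554.9 55.5 size 59 48 long axis 77.0
wrist green [243.  46.] xy 541.2 262.8 size 46 28 long axis 77.8
scene orange [297. 333.] xy 719.5 -32.8 size 44 28 long axis 109.9
scene orange [326. 269.] xy 607.2 2.2 size 44 29 long axis 111.3
scene green [487. 255.] xy 547.0 263.5 size 46 30 long axis 76.9
```

View pics/w4.png

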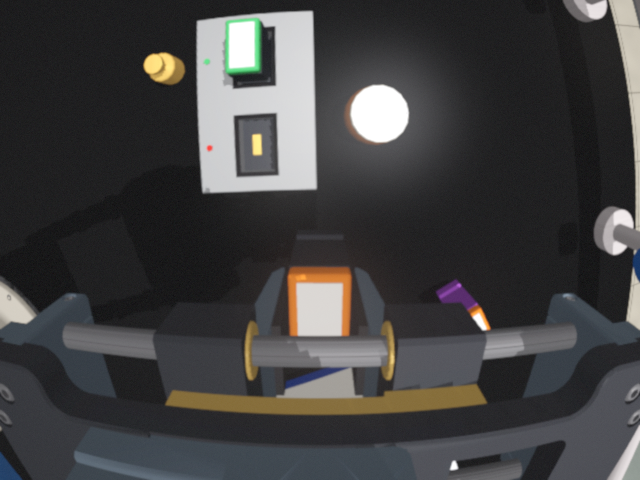

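The wrist view shows the held pack straight in the fingers and the free well's mouth at about (257,145). The charger top spans (197..317, 12..192), with the green pack at (243,46). I measure the charger outline and the well.

```bash
cat > ch.py <<'E'
from m import *
def charger(f,w,box):
    hsv=cv2.cvtColor(f["img"],cv2.COLOR_BGR2HSV)
    x0,y0,x1,y1=box
    g=np.zeros(hsv.shape[:2],np.uint8); g[y0:y1,x0:x1]=255
    m=cv2.inRange(hsv,(0,0,115),(180,60,255))&g
    cs,h=cv2.findContours(m,cv2.RETR_CCOMP,cv2.CHAIN_APPROX_NONE)
    for c,hh in zip(cs,h[0]):
        if cv2.contourArea(c)<250: continue
        P=np.array([onz(f,*p,36,w)[:2] for p in c[:,0].astype(float)]).astype(np.float32)
        (x,y),(a,b),ang=cv2.minAreaRect(P)
        if a<b:a,b,ang=b,a,ang+90
        print("hole" if hh[3]>=0 else "outer",c[:,0].mean(0).round(),round(x,1),round(y,1),round(a),round(b),round(ang%180,1))
E
python3 - <<'E'
from ch import *
charger(cams.grab_frame("wrist"),True,(185,5,330,200))
charger(cams.grab_frame("scene"),False,(395,215,520,310))
E
```

```text
outer [240.  44.] 532.6 280.6 46 24 77.8
outer [256. 102.] 532.4 223.9 172 112 78.1
hole [255. 144.] 523.6 182.9 59 41 78.3
hole [249.  53.] 538.2 271.2 71 49 78.5
outer [439. 305.] 616.8 189.4 51 22 92.8
outer [458. 263.] 533.8 224.5 170 112 78.3
hole [432. 256.] 525.4 183.4 63 45 78.1
hole [483. 261.] 528.0 270.6 76 66 168.0
```

Call:
send_rows --targets '[{"tx": 2, "ty": -1.7, "tz": 0, "roll": 0}, {"tx": 5, "ty": -4, "tz": 0, "roll": -1}, {"tx": 7.2, "ty": -5.9, "tz": 1, "roll": -1}, {"tx": 7.2, "ty": -5.9, "tz": 5, "roll": -1}, {"tx": 7.2, "ty": -5.9, "tz": 9, "roll": -1}, {"tx": 7.2, "ty": -5.9, "tz": 10.5, "roll": -1}, {"tx": 7.2, "ty": -5.9, "tz": 10.5, "roll": -1}, {"tx": 7.2, "ty": -5.9, "tz": 10.5, "roll": -1}]'

```text
time_s: 11.42
eef_pos: [525.7, 182.1, 115.5]
orientation: [179.9, -0.0, 78.0]
contact_force: [-0.9, -0.7, -1.4]
width: 0.305
grasp_force: 25.0
```

Call:
send_rows --targets '[{"tx": 0, "ty": 0, "tz": 0.5, "roll": 0}, {"tx": 0, "ty": 0, "tz": 1, "roll": 0}, {"tx": 0, "ty": 0, "tz": 1.5, "roll": 0}, {"tx": 0, "ty": 0, "tz": 1.8, "roll": 0}, {"tx": 0, "ty": 0, "tz": 1.8, "roll": 0}]'

```text
time_s: 12.05
eef_pos: [524.6, 182.1, 95.9]
orientation: [-180.0, 0.0, 78.0]
contact_force: [-0.4, 0.3, -1.9]
width: 0.304
grasp_force: 25.0
```

Call:
send_rows --targets '[{"tx": 0, "ty": 0, "tz": 0.5, "roll": 0}, {"tx": 0, "ty": 0, "tz": 1, "roll": 0}, {"tx": 0, "ty": 0, "tz": 1.4, "roll": 0}, {"tx": 0, "ty": 0, "tz": 1.7, "roll": 0}, {"tx": 0, "ty": 0, "tz": 1.9, "roll": 0}, {"tx": 0, "ty": 0, "tz": 1.9, "roll": 0}]'

```text
time_s: 12.8
eef_pos: [524.7, 182.1, 77.1]
orientation: [-180.0, 0.0, 78.0]
contact_force: [-0.6, 0.6, -1.7]
width: 0.304
grasp_force: 25.0
```

Call:
send_rows --targets '[{"tx": 0, "ty": 0, "tz": 0.1, "roll": 0}, {"tx": 0, "ty": 0, "tz": 0.15, "roll": 0}, {"tx": 0, "ty": 0, "tz": 0.15, "roll": 0}]'

```text
time_s: 13.18
eef_pos: [524.8, 182.1, 75.7]
orientation: [180.0, -0.0, 78.0]
contact_force: [-0.9, -0.5, -1.4]
width: 0.301
grasp_force: 25.0
```

Call:
send_rows --targets '[{"tx": 0, "ty": 0, "tz": 0.1, "roll": 0}, {"tx": 0, "ty": 0, "tz": 0.1, "roll": 0}, {"tx": 0, "ty": 0, "tz": 0.1, "roll": 0}]'

```text
time_s: 13.55
eef_pos: [524.7, 182.1, 74.7]
orientation: [-180.0, 0.0, 78.0]
contact_force: [0.5, 0.4, -1.8]
width: 0.302
grasp_force: 25.0
```

Call:
send_rows --targets '[{"tx": 0, "ty": 0, "tz": 0.05, "roll": 0}, {"tx": 0, "ty": 0, "tz": 0.1, "roll": 0}, {"tx": 0, "ty": 0, "tz": 0.1, "roll": 0}]'

```text
time_s: 13.92
eef_pos: [525.0, 182.1, 74.5]
orientation: [180.0, -0.0, 78.0]
contact_force: [-2.7, -0.8, 15.0]
width: 0.308
grasp_force: 25.0
```

Seated on the floor. I release, move up, go over the charged pack, and descend.

Call:
send_rows --targets '[{"tx": 0, "ty": 0, "tz": 0, "roll": 0}, {"tx": 0, "ty": 0, "tz": 0, "roll": 0}, {"tx": 0, "ty": 0, "tz": 0, "roll": 0}, {"tx": 0, "ty": 0, "tz": -1, "roll": 0}, {"tx": 0, "ty": 0, "tz": -4, "roll": 0}, {"tx": 0, "ty": 0, "tz": -9, "roll": 0}, {"tx": 0, "ty": 0, "tz": -12, "roll": 0}, {"tx": 0, "ty": 0, "tz": -12, "roll": 0}]' --gripper -0.3

```text
time_s: 14.92
eef_pos: [526.0, 182.4, 196.6]
orientation: [179.7, -0.1, 78.0]
contact_force: [-1.0, 0.4, -0.5]
width: 0.649
grasp_force: 0.0
```

Run:
```python
from m import *
st()
f=caps("wrist",(88,88)); cv2.imwrite("pics/w5.png",f["img"])
```

```text
{'time_s': 14.92, 'joint_pos': [12.98, 24.22, 88.94, 0.0, 66.56, 24.98], 'eef_pos': [526.03, 182.42, 196.61], 'orientation': [179.75, -0.12, 78.0], 'contact_force': [-0.99, 0.36, -0.47], 'width': 0.65, 'grasp_force': 0.0}
wrist orange [388. 391.] xy 559.2 28.2 size 16 9 long axis 83.2
wrist orange [317. 243.] xy 523.9 182.3 size 45 27 long axis 77.9
wrist green [300. 125.] xy 534.8 266.4 size 44 16 long axis 77.5
```

Call:
send_rows --targets '[{"tx": 3, "ty": 0, "tz": 0, "roll": 0}, {"tx": 6.5, "ty": 0, "tz": 0, "roll": 0}, {"tx": 8.3, "ty": 0, "tz": 1, "roll": 0}, {"tx": 8.3, "ty": 0, "tz": 4, "roll": 0}, {"tx": 8.3, "ty": 0, "tz": 6, "roll": 0}, {"tx": 8.3, "ty": 0, "tz": 6, "roll": 0}]'

```text
time_s: 15.72
eef_pos: [540.5, 262.5, 131.4]
orientation: [-179.8, 0.1, 78.0]
contact_force: [0.1, 0.3, -0.2]
width: 0.648
grasp_force: 0.0
```

Run:
```python
from m import *
st()
f=caps("wrist",(88,88)); cv2.imwrite("pics/w6.png",f["img"])
```

```text
{'time_s': 15.72, 'joint_pos': [20.21, 32.09, 86.23, -0.01, 61.94, 32.22], 'eef_pos': [540.52, 262.48, 131.43], 'orientation': [-179.78, 0.15, 78.0], 'contact_force': [0.05, 0.33, -0.17], 'width': 0.65, 'grasp_force': 0.0}
wrist orange [340. 383.] xy 536.9 179.1 size 27 3 long axis 77.7
wrist orange [304. 383.] xy 512.0 184.4 size 27 2 long axis 76.8
wrist orange [450. 286.] xy 619.4 235.7 size 40 19 long axis 8.0
wrist green [299. 279.] xy 527.0 261.5 size 30 2 long axis 80.5
```

View pics/w6.png

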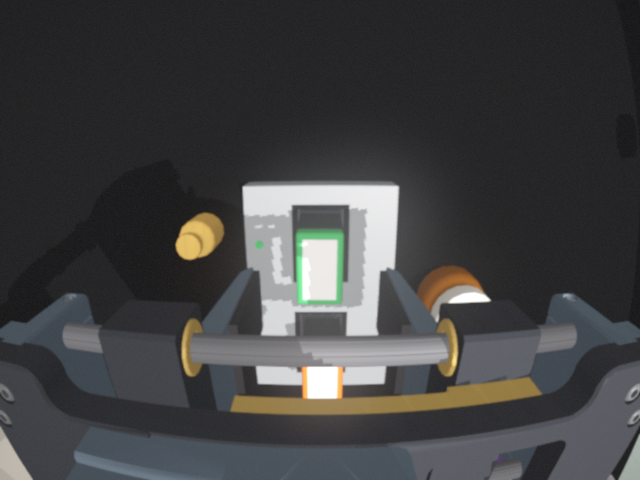

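The wrist view shows the green cap between the open fingers, spanning px (298..344, 229..303). The jar and the weight are clear of the fingers.

Run:
```python
from h import *
f=cams.grab_frame("wrist")
P=np.array([onz(f,u,v,88,True)[:2] for u,v in((297,230),(344,230),(342,303),(300,303))]); print(P.round(1),P.mean(0), np.linalg.norm(P-np.roll(P,1,0),axis=1))
st()
```

```text
[[533.7 291.6]
 [560.3 285.9]
 [550.3 240.4]
 [524.9 245.8]] [542.31995056 265.95666509] [46.58041964 27.12749572 46.57924484 25.96770438]
{'time_s': 15.82, 'joint_pos': [20.21, 31.95, 86.08, -0.01, 62.01, 32.22], 'eef_pos': [541.95, 262.99, 133.62], 'orientation': [-179.97, 0.03, 77.99], 'contact_force': [0.06, 0.19, -0.16], 'width': 0.65, 'grasp_force': 0.0}
```

Call:
send_rows --targets '[{"tx": 0.2, "ty": 0, "tz": 2, "roll": 0}, {"tx": 0.2, "ty": 0, "tz": 4, "roll": 0}, {"tx": 0.2, "ty": 0, "tz": 5.5, "roll": 0}, {"tx": 0.2, "ty": 0, "tz": 5.9, "roll": 0}, {"tx": 0.2, "ty": 0, "tz": 5.9, "roll": 0}]'

```text
time_s: 16.45
eef_pos: [542.7, 265.3, 75.1]
orientation: [180.0, -0.0, 78.0]
contact_force: [-0.2, -0.2, 0.5]
width: 0.651
grasp_force: 0.0
```

Call:
send_rows --targets '[{"tx": 0, "ty": 0, "tz": 0, "roll": 0}, {"tx": 0, "ty": 0, "tz": 0, "roll": 0}, {"tx": 0, "ty": 0, "tz": 0, "roll": 0}, {"tx": 0, "ty": 0, "tz": 0, "roll": 0}, {"tx": 0, "ty": 0, "tz": 0, "roll": 0}]' --gripper 1 --newtons 25

```text
time_s: 17.08
eef_pos: [542.5, 265.3, 74.8]
orientation: [180.0, -0.0, 78.0]
contact_force: [-0.5, 0.2, 3.0]
width: 0.308
grasp_force: 24.9
```

Call:
send_rows --targets '[{"tx": 0, "ty": 0, "tz": -0.5, "roll": 0}, {"tx": 0, "ty": 0, "tz": -2, "roll": 0}, {"tx": 0, "ty": 0, "tz": -5, "roll": 0}, {"tx": 0, "ty": 0, "tz": -9, "roll": 0}, {"tx": 0, "ty": 0, "tz": -12, "roll": 0}, {"tx": -2, "ty": 0.5, "tz": -14, "roll": -1}, {"tx": -6, "ty": 1.5, "tz": -14, "roll": -3}, {"tx": -10, "ty": 2.5, "tz": -14, "roll": -5}, {"tx": -14, "ty": 3.5, "tz": -14, "roll": -7}, {"tx": -18, "ty": 4.5, "tz": -14, "roll": -9}, {"tx": -22, "ty": 5.5, "tz": -14, "roll": -11}, {"tx": -26, "ty": 6.5, "tz": -14, "roll": -13}, {"tx": -30, "ty": 7.5, "tz": -14, "roll": -15}, {"tx": -34, "ty": 8.5, "tz": -14, "roll": -18}, {"tx": -37.5, "ty": 9.4, "tz": -14, "roll": -20}, {"tx": -38.8, "ty": 9.7, "tz": -14, "roll": -20}, {"tx": -38.8, "ty": 9.7, "tz": -14, "roll": -20}, {"tx": -38.8, "ty": 9.7, "tz": -14, "roll": -20}, {"tx": -38.8, "ty": 9.7, "tz": -14, "roll": -20}]'

```text
time_s: 19.45
eef_pos: [556.6, -133.4, 214.8]
orientation: [-180.0, -0.0, 98.1]
contact_force: [-0.2, 0.4, -1.1]
width: 0.309
grasp_force: 24.9
```

Run:
```python
from m import *
st()
s=status.observe(); z=s["eef_pos"][2]+13.3
f=caps("wrist",(102,z)); cv2.imwrite("pics/w7.png",f["img"])
```

```text
{'time_s': 19.45, 'joint_pos': [-19.46, 24.45, 85.21, 0.01, 70.34, -27.52], 'eef_pos': [556.63, -133.39, 214.82], 'orientation': [-180.0, -0.01, 98.06], 'contact_force': [-0.22, 0.35, -1.06], 'width': 0.31, 'grasp_force': 24.87}
wrist orange [177. 238.] xy 441.8 -146.7 size 19 8 long axis 100.5
wrist orange [494. 149.] xy 682.7 -39.2 size 42 26 long axis 109.6
wrist orange [367.  78.] xy 573.5 -5.4 size 42 26 long axis 111.1
wrist green [320. 298.] xy 554.8 -126.0 size 31 27 long axis 99.2
```

View pics/w7.png

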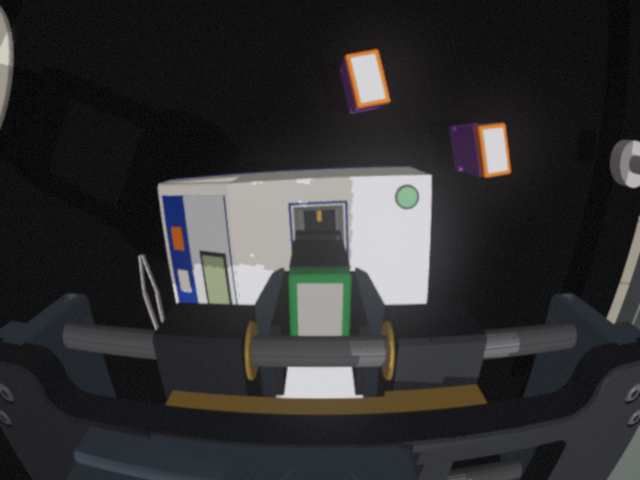

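The held green pack is straight. Its top edge is at row 267, the same as the old pack's, so the offset in the grip is the same. I lower it into the bay.

Call:
send_rows --targets '[{"tx": -0.1, "ty": 0, "tz": 2, "roll": 0}, {"tx": -0.1, "ty": 0, "tz": 4, "roll": 0}, {"tx": -0.1, "ty": 0, "tz": 5.2, "roll": 0}, {"tx": -0.1, "ty": 0, "tz": 5.5, "roll": 0}, {"tx": -0.1, "ty": 0, "tz": 5.5, "roll": 0}]'

```text
time_s: 20.12
eef_pos: [557.0, -135.4, 160.0]
orientation: [180.0, 0.0, 98.0]
contact_force: [-1.3, 0.0, -1.1]
width: 0.305
grasp_force: 24.9
```

Call:
send_rows --targets '[{"tx": 0, "ty": 0, "tz": 0.2, "roll": 0}, {"tx": 0, "ty": 0, "tz": 0.4, "roll": 0}, {"tx": 0, "ty": 0, "tz": 0.4, "roll": 0}]'

```text
time_s: 20.5
eef_pos: [556.8, -135.5, 155.7]
orientation: [-180.0, -0.0, 98.0]
contact_force: [-0.0, 0.1, -2.7]
width: 0.304
grasp_force: 24.9
```

Call:
send_rows --targets '[{"tx": 0, "ty": 0, "tz": 0.2, "roll": 0}, {"tx": 0, "ty": 0, "tz": 0.4, "roll": 0}, {"tx": 0, "ty": 0, "tz": 0.4, "roll": 0}]'

```text
time_s: 20.88
eef_pos: [557.0, -135.4, 151.6]
orientation: [180.0, -0.0, 98.0]
contact_force: [2.4, 1.0, -2.9]
width: 0.306
grasp_force: 24.9
```

Call:
send_rows --targets '[{"tx": 0, "ty": 0, "tz": 0.3, "roll": 0}, {"tx": 0, "ty": 0, "tz": 0.6, "roll": 0}, {"tx": 0, "ty": 0, "tz": 0.8, "roll": 0}, {"tx": 0, "ty": 0, "tz": 0.8, "roll": 0}]'

```text
time_s: 21.38
eef_pos: [556.7, -135.4, 143.5]
orientation: [-180.0, -0.0, 98.0]
contact_force: [2.7, 1.5, -3.4]
width: 0.306
grasp_force: 25.0
```

Call:
send_rows --targets '[{"tx": 0, "ty": 0, "tz": 0.4, "roll": 0}, {"tx": 0, "ty": 0, "tz": 0.8, "roll": 0}, {"tx": 0, "ty": 0, "tz": 1.2, "roll": 0}, {"tx": 0, "ty": 0, "tz": 1.2, "roll": 0}]'

```text
time_s: 21.88
eef_pos: [556.7, -135.4, 131.2]
orientation: [-180.0, -0.0, 98.0]
contact_force: [2.9, 2.4, -4.5]
width: 0.305
grasp_force: 25.0
```

Call:
send_rows --targets '[{"tx": 0, "ty": 0, "tz": 0.4, "roll": 0}, {"tx": 0, "ty": 0, "tz": 0.8, "roll": 0}, {"tx": 0, "ty": 0, "tz": 1.2, "roll": 0}, {"tx": 0, "ty": 0, "tz": 1.4, "roll": 0}, {"tx": 0, "ty": 0, "tz": 1.4, "roll": 0}]'

```text
time_s: 22.5
eef_pos: [556.7, -135.4, 117.4]
orientation: [-180.0, -0.0, 98.0]
contact_force: [3.5, 3.2, -4.5]
width: 0.302
grasp_force: 25.0
```

Call:
send_rows --targets '[{"tx": 0, "ty": 0, "tz": 0.3, "roll": 0}, {"tx": 0, "ty": 0, "tz": 0.5, "roll": 0}, {"tx": 0, "ty": 0, "tz": 0.65, "roll": 0}, {"tx": 0, "ty": 0, "tz": 0.65, "roll": 0}]'

```text
time_s: 23.0
eef_pos: [556.7, -135.4, 111.0]
orientation: [-180.0, -0.0, 98.0]
contact_force: [2.1, 3.8, -3.4]
width: 0.307
grasp_force: 25.0
```

Call:
send_rows --targets '[{"tx": 0, "ty": 0, "tz": 0.1, "roll": 0}, {"tx": 0, "ty": 0, "tz": 0.1, "roll": 0}]'

```text
time_s: 23.25
eef_pos: [556.7, -135.4, 110.2]
orientation: [-180.0, -0.0, 98.0]
contact_force: [1.6, 4.9, -0.5]
width: 0.307
grasp_force: 25.0
```

On the carriage. I release, rise, close, and come down to just above the pack's top (123).

Call:
send_rows --targets '[{"tx": 0, "ty": 0, "tz": 0, "roll": 0}, {"tx": 0, "ty": 0, "tz": 0, "roll": 0}, {"tx": 0, "ty": 0, "tz": 0, "roll": 0}, {"tx": 0, "ty": 0, "tz": -1, "roll": 0}, {"tx": 0, "ty": 0, "tz": -4, "roll": 0}, {"tx": 0, "ty": 0, "tz": -8, "roll": 0}, {"tx": 0, "ty": 0, "tz": -8, "roll": 0}]' --gripper -0.2

```text
time_s: 24.12
eef_pos: [558.4, -136.1, 193.7]
orientation: [179.7, 0.2, 98.0]
contact_force: [0.5, 0.9, 0.0]
width: 0.601
grasp_force: 0.0
```

Run:
```python
from m import *
st()
f=cams.grab_frame("wrist")
hsv=cv2.cvtColor(f["img"],cv2.COLOR_BGR2HSV); m=cv2.inRange(hsv,(50,80,30),(85,255,255)); m[:,:270]=0;m[:,375:]=0
n,l,s,c=cv2.connectedComponentsWithStats(m)
print([(x.tolist()) for x in s[1:] if x[4]>20])
p=cv2.findNonZero(m)[:,0].astype(float)
P=np.array([onz(f,*q,123,True)[:2] for q in p]).astype(np.float32); print(cv2.minAreaRect(P))
```

```text
{'time_s': 24.12, 'joint_pos': [-19.64, 25.76, 86.68, -0.01, 67.23, -27.64], 'eef_pos': [558.44, -136.05, 193.7], 'orientation': [179.71, 0.16, 98.0], 'contact_force': [0.48, 0.91, 0.04], 'width': 0.6, 'grasp_force': 0.0}
[[295, 222, 42, 65, 833]]
((555.5151977539062, -133.63038635253906), (26.876842498779297, 44.903106689453125), 8.120017051696777)
```

Call:
send_rows --targets '[{"tx": 0, "ty": 0, "tz": 0, "roll": 0}, {"tx": 0, "ty": 0, "tz": 0, "roll": 0}, {"tx": 0, "ty": 0, "tz": 0, "roll": 0}, {"tx": 0, "ty": 0, "tz": 0, "roll": 0}, {"tx": 0, "ty": 0, "tz": 2.5, "roll": 0}, {"tx": 0, "ty": 0, "tz": 4.5, "roll": 0}, {"tx": 0, "ty": 0, "tz": 5, "roll": 0}, {"tx": 0, "ty": 0, "tz": 5, "roll": 0}]' --gripper 1 --newtons 10

```text
time_s: 25.18
eef_pos: [556.9, -135.5, 140.4]
orientation: [-180.0, -0.0, 98.0]
contact_force: [0.5, 0.9, 0.3]
width: 0.003
grasp_force: 0.0
```

Call:
send_rows --targets '[{"tx": 0, "ty": 0, "tz": 0.4, "roll": 0}, {"tx": 0, "ty": 0, "tz": 0.7, "roll": 0}, {"tx": 0, "ty": 0, "tz": 0.9, "roll": 0}, {"tx": 0, "ty": 0, "tz": 1.1, "roll": 0}, {"tx": 0, "ty": 0, "tz": 1.3, "roll": 0}, {"tx": 0, "ty": 0, "tz": 1.5, "roll": 0}, {"tx": 0, "ty": 0, "tz": 1.5, "roll": 0}]'

```text
time_s: 26.05
eef_pos: [556.9, -135.5, 125.2]
orientation: [180.0, 0.0, 98.0]
contact_force: [-0.3, 0.3, 5.0]
width: 0.004
grasp_force: 2.1
```

Call:
send_rows --targets '[{"tx": 0, "ty": 0, "tz": 0.2, "roll": 0}, {"tx": 0, "ty": 0, "tz": 0.4, "roll": 0}, {"tx": 0, "ty": 0, "tz": 0.6, "roll": 0}, {"tx": 0, "ty": 0, "tz": 0.8, "roll": 0}, {"tx": 0, "ty": 0, "tz": 1, "roll": 0}, {"tx": 0, "ty": 0, "tz": 1, "roll": 0}]'

```text
time_s: 26.8
eef_pos: [556.9, -135.5, 115.4]
orientation: [180.0, 0.0, 98.0]
contact_force: [-0.8, 0.5, 7.8]
width: 0.006
grasp_force: 3.7
```

Call:
send_rows --targets '[{"tx": 0, "ty": 0, "tz": 0.15, "roll": 0}, {"tx": 0, "ty": 0, "tz": 0.3, "roll": 0}, {"tx": 0, "ty": 0, "tz": 0.45, "roll": 0}, {"tx": 0, "ty": 0, "tz": 0.6, "roll": 0}, {"tx": 0, "ty": 0, "tz": 0.6, "roll": 0}]'

```text
time_s: 27.42
eef_pos: [557.0, -135.5, 109.4]
orientation: [180.0, 0.0, 98.0]
contact_force: [-0.2, 0.3, 7.6]
width: 0.002
grasp_force: 3.4
```

Call:
send_rows --targets '[{"tx": 0, "ty": 0, "tz": 0.1, "roll": 0}, {"tx": 0, "ty": 0, "tz": 0.2, "roll": 0}, {"tx": 0, "ty": 0, "tz": 0.2, "roll": 0}]'

```text
time_s: 27.8
eef_pos: [557.0, -135.5, 107.4]
orientation: [180.0, 0.0, 98.0]
contact_force: [-0.7, 1.0, 6.8]
width: 0.006
grasp_force: 3.2
```

Call:
send_rows --targets '[{"tx": 0, "ty": 0, "tz": 0.05, "roll": 0}, {"tx": 0, "ty": 0, "tz": 0.1, "roll": 0}, {"tx": 0, "ty": 0, "tz": 0.1, "roll": 0}]'

```text
time_s: 28.18
eef_pos: [557.0, -135.5, 106.4]
orientation: [180.0, 0.0, 98.0]
contact_force: [-1.1, 0.6, 9.3]
width: 0.006
grasp_force: 4.4
```

Call:
send_rows --targets '[{"tx": 0, "ty": 0, "tz": 0.05, "roll": 0}, {"tx": 0, "ty": 0, "tz": 0.05, "roll": 0}]'

```text
time_s: 28.42
eef_pos: [557.0, -135.5, 106.0]
orientation: [180.0, 0.0, 98.0]
contact_force: [-0.8, -0.0, 9.0]
width: 0.006
grasp_force: 4.4
```

Call:
send_rows --targets '[{"tx": 0, "ty": 0, "tz": 0.04, "roll": 0}, {"tx": 0, "ty": 0, "tz": 0.04, "roll": 0}]'

```text
time_s: 28.68
eef_pos: [557.0, -135.5, 105.7]
orientation: [180.0, 0.0, 98.0]
contact_force: [-0.3, -0.3, 8.8]
width: 0.006
grasp_force: 4.4
```

Call:
send_rows --targets '[{"tx": 0, "ty": 0, "tz": 0.04, "roll": 0}, {"tx": 0, "ty": 0, "tz": 0.04, "roll": 0}]'

```text
time_s: 28.92
eef_pos: [557.0, -135.5, 105.4]
orientation: [180.0, 0.0, 98.0]
contact_force: [-1.7, 0.3, 9.6]
width: 0.002
grasp_force: 5.2
```

Call:
send_rows --targets '[{"tx": 0, "ty": 0, "tz": 0.03, "roll": 0}, {"tx": 0, "ty": 0, "tz": 0.03, "roll": 0}]'

```text
time_s: 29.18
eef_pos: [557.1, -135.5, 105.2]
orientation: [180.0, 0.0, 98.0]
contact_force: [-2.7, 0.9, 12.7]
width: 0.001
grasp_force: 6.2
```

Call:
send_rows --targets '[{"tx": 0, "ty": 0, "tz": 0.03, "roll": 0}, {"tx": 0, "ty": 0, "tz": 0.03, "roll": 0}]'

```text
time_s: 29.42
eef_pos: [557.1, -135.5, 105.0]
orientation: [180.0, 0.0, 98.0]
contact_force: [-2.3, 1.7, 14.8]
width: 0.004
grasp_force: 7.3
```

Call:
send_rows --targets '[{"tx": 0, "ty": 0, "tz": 0.02, "roll": 0}, {"tx": 0, "ty": 0, "tz": 0.02, "roll": 0}]'

```text
time_s: 29.68
eef_pos: [557.2, -135.5, 104.9]
orientation: [179.9, 0.0, 98.0]
contact_force: [-3.1, 0.9, 16.7]
width: 0.009
grasp_force: 8.1
```

16.7 N is a full press. I back off and look.

Call:
send_rows --targets '[{"tx": 0, "ty": 0, "tz": -0.5, "roll": 0}, {"tx": 0, "ty": 0, "tz": -2, "roll": 0}, {"tx": 0, "ty": 0, "tz": -6, "roll": 0}, {"tx": 0, "ty": 0, "tz": -10, "roll": 0}, {"tx": 0, "ty": 0, "tz": -11, "roll": 0}, {"tx": 0, "ty": 0, "tz": -11, "roll": 0}, {"tx": 0, "ty": 0, "tz": -11, "roll": 0}, {"tx": 0, "ty": 0, "tz": -11, "roll": 0}]'

```text
time_s: 30.68
eef_pos: [556.3, -135.3, 213.1]
orientation: [-179.9, -0.1, 98.0]
contact_force: [0.3, -0.5, -0.6]
width: 0.005
grasp_force: 0.0
```

Run:
```python
from m import *
st()
f=cams.grab_frame("wrist")
hsv=cv2.cvtColor(f["img"],cv2.COLOR_BGR2HSV); m=cv2.inRange(hsv,(50,80,30),(85,255,255)); m[:,:270]=0;m[:,375:]=0
p=cv2.findNonZero(m)[:,0].astype(float)
for z in (102,123):
  P=np.array([onz(f,*q,z,True)[:2] for q in p]).astype(np.float32); print(z,cv2.minAreaRect(P))
g=caps("scene",(88,102))
cv2.imwrite("pics/end.png",np.hstack([f["img"][150:330,200:450],g["img"][180:360,100:330],g["img"][180:360,380:530]]))
```

```text
{'time_s': 30.68, 'joint_pos': [-19.64, 24.61, 85.25, -0.0, 70.25, -27.64], 'eef_pos': [556.27, -135.27, 213.06], 'orientation': [-179.9, -0.05, 98.0], 'contact_force': [0.31, -0.46, -0.57], 'width': 0.01, 'grasp_force': 0.0}
102 ((556.0517578125, -134.5724639892578), (26.6286678314209, 45.67118453979492), 7.982050895690918)
123 ((555.1793823242188, -128.48199462890625), (24.585630416870117, 42.167030334472656), 7.982051849365234)
scene orange [438. 331.] xy 690.1 175.9 size 29 6 long axis 92.8
scene orange [297. 334.] xy 704.4 -35.6 size 46 30 long axis 109.9
scene orange [326. 268.] xy 586.8 0.8 size 46 30 long axis 110.9
scene orange [436. 244.] xy 530.9 180.9 size 46 31 long axis 79.0
```

View pics/end.png

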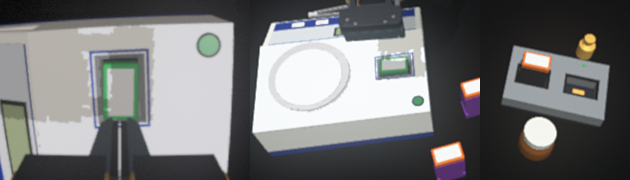

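The green pack sits low and centred in the bay; its size and position fit z=102, so it is locked. The orange pack stands in the free well, and the bystanders are undisturbed.

```bash
python3 -c "
from workcell import r
print(r.close_job())"
```

```text
the job is handed in; nothing more can be done
None
```

I handed the job in at about 31 s: the flat pack stands in the charger's free well and the charged pack is locked in the balance. Press forces read 15.0 N to release and 16.7 N to lock; the hand-in gave no verdict.

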